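# Slide a buckle frame along the rail into a stamping jig and latch it

### The arm

A 6-joint arm with a two-finger parallel gripper is mounted at the origin on a cart in front of the work surface, level with it; the furniture and walls round the work are solid. World frame = base frame: x ahead of the robot, y to its left, z up, the work surface at z = 0. Lengths are in mm, angles in rad, forces in N, time in s.
With the tool pointing down it reaches from about 275 to 750 mm from the base axis. Payload 10.2 kg.
Tool frame: the origin (TCP) lies at the very end of the fingers, on their centre line; the grasp point (between the pads) lies 19 mm behind it; z points along the fingers, y is the line along which they close (so a half turn about z gives the same grasp; the last joint's range is limited). The gripper opens to 85 mm and grips with 20 to 120 N. Pads are 22 mm wide; open, the fingers measure 114 mm over their backs; the gripper's body (76 mm by 85 mm) begins 54 mm behind the grasp point. The pads swing forward as they close: fully open they stand 13 mm farther back than shut.
Start: joints at [0.942, 0.313, 1.498, -0, 1.331, -0.223], TCP at [207.259, 482.364, 231.294] pointing down, gripper open.
Joint ranges: [-2.94, 2.94], [-0.97, 2.17], [0.19, 2.56], [-1.23, 4.37], [0.02, 3.11], [-2.88, 2.88]. Speed limits (rad/s): [2.39, 2.39, 3.01, 3.14, 3.14, 3.14].

### API

Orientations are given as a unit quaternion [w, x, y, z].
In Python, from rig import monitor, eyes, job gives the robot as it stands. The module is installed in compiled form; this text tells all that it offers.
- The arm moves only by the tool send_rows, never from a script. Its argument "targets" is one flat list of numbers, 7 for each row, row after row: the turn, a rotation vector about the tool's x, y, z in degrees, then the shift along the tool's x, y, z in units of 60 mm (1.0 is 60 mm), then the opening, from -1 (shut) to 1 (fully open), so that 0 is half open. A call has 1 to 5 rows; each row shifts and turns the commanded pose from where the row before left it, along the tool's axes as they then stand; what a row does not reach is not made up. A row lasts 1/8 s, in which the tool goes at most 62.5 mm and 10.7 degrees, less where a joint would pass 70% of its speed; a pose out of reach is approached as far as the arm can. A call is refused whole if a number of a shift passes 1 or a number of a turn 10.7, either way. A call with a gripper value outside its range is refused whole. The fingers move at their own pace and stop on an object; "newtons" is the grip in N (left out, the last holds). Time passes only in rows, so rows that do not move let the fingers close. It gives the time, the measured TCP pose, the force, the opening and the grip force at its end, in the units of the state.
- monitor.sense(): the state, without advancing time (a new reading comes with each control period).
- eyes.capture(name): name is "side" or "top"; returns a dict with "img" (400x640x3 uint8, red, green, blue), "K" (3x3 intrinsics, pixels), "R" (3x3) and "t" (3): a world point X has camera coordinates R X + t. Camera axes: x right, y down, z forward; pixel columns grow to the right and rows downward; lengths in mm; the calibration is good to about 2 mm. A picture is of the moment at which its call begins. There is no depth.
- job.finish_job(): hands the job in; it is judged then, once.
The state is a dict: "time_s": time; "joints": joint angles; "dq": joint speeds; "tau": joint torques, N m; "eef_pos": TCP position; "ee_rot": TCP orientation; "force": force on the tool from outside, world axes, zero at the start; "wrist_torque": the same for the moment, N m; "grip_width": opening from 0.0 (shut) to 1.0 (fully open); "grip_force": force on a finger pad.
Only numpy, scipy, OpenCV 4.12 (cv2) and the standard library are available. Lean on these libraries where they do the work, as an engineer would, in place of code of your own. Each camera call takes 0.05 s, during which the arm holds its last target. There are 200 camera calls.

### The job

A brass belt-buckle frame lies loose on the steel stamping jig and must be set for the maker's mark. With the fingertips only, and never gripping it to lift or carry it, push it flat up against the jig's long rail where it lies, then keep it pressed to the rail and slide it along into the corner pocket until it is fully home against the end stop. Only then push the latch lever's knob round as far as it goes, so that the latch nose lies behind the frame, and leave the other things on the bench where they are.

Things in the scene. Friction and masses are not known exactly. Their poses are not given: they have to be found in the camera images.
- jig: Stamping jig fixed to the bench: a dark steel plate with bright steel bars on it. Origin on the bench surface under the plate; z up; x points to the long rail, away from the robot; y points along the rail to the corner, to the robot's left. In this frame the plate spans x -66..66, y -160..122 mm, top at z = 12 mm. Its bars (rail, end stop, guide) stand 14 mm higher, to z = 26 mm.
- rail_corner (a point): Inside corner where the long rail's face (jig x = 45 mm, all along the plate) meets the end stop's face (jig y = 100 mm, from x = -26 to 45 mm), at plate-top height. Axes as the jig's.
- pocket (a point): Where the centre of the buckle frame (half-way up) lies when it is fully home in the corner: jig x = 17, y = 67 mm, 4.5 mm above the plate. Axes as the jig's.
- guide_end (a point): Centre of the round lead-in end (radius 6 mm) of the short guide bar opposite the rail: jig x = -20, y = 58 mm, at plate-top height. From there the guide, 12 mm thick, runs to the end stop; its face is at jig x = -14 mm, so the pocket is 59 mm wide, 3 mm more than the frame, and open towards jig -y.
- buckle: Loose brass belt-buckle frame, an open rectangle lying flat: outside 56 mm (x) by 66 mm (y), bars 9 mm wide and 9 mm thick, window 38 by 48 mm, about 95 g. Origin under the middle of the window; y along its longer sides. The bar on its -x side is round. It starts on the right part of the plate, off the rail, turned up to 0.6 rad from the jig's axes, with the same y roughly to the left.
- buckle_center (a point): Centre of the buckle frame's window, 4.5 mm above its underside; axes as the buckle's. The frame may be pushed from outside or dragged by fingertips let down into the window; it slides with ordinary metal friction.
- latch (a joint): Swing latch on the plate's front, rad, counter-clockwise from above. Starts at 0 to 0.4 (open: handle points towards the robot, nose to the right along the plate's front); 1.82 at its stop (closed: handle points right, jig -y; nose points to the rail, 1 mm behind a frame that is home). It stays where left and takes 1 to 2 N at the knob. The nose strikes a frame that is not yet home.
- latch_pivot (a point): Top of the latch's upright pivot, 24 mm above the bench, at jig x = -36, y = 27 mm. The nose is a bar 12 mm wide that reaches 50 mm from the pivot and stands up to 9 mm above the plate.
- latch_knob (a point): Middle of the upright black knob at the handle's end, 52 mm from the pivot and 32 mm above the bench. The knob is up to 15 mm in diameter and spans 17 to 47 mm above the bench; the handle bar is 10 mm wide, 17 to 23 mm above the bench. To close, push the knob from its left side to the right (jig -y) and on round the pivot.
- rivet_tin: Bystander: small round red tin, 56 mm across, 35 mm high, on the bench behind the rail. Origin under its centre.
- spool: Bystander: reel of beige thread, 34 mm across, 45 mm high, standing behind the rail. Origin under its centre.
- iron_wide: Bystander: steel pricking iron with six teeth, 16 x 96 x 9 mm, lying on the bench in front of the jig's right part. Origin under its centre; y along it.
- iron_narrow: Bystander: steel pricking iron with four teeth, 12 x 96 x 9 mm, lying behind the rail's right part. Origin under its centre; y along it.
There are look-alikes about, which are no part of the job. There is more than one size of the buckle; the one meant has the size given above.

How it is judged (in metres and radians):
On the way, in this order (a step that is already met when the one before it is completed fails the run):
1. the buckle frame lies flat against the long rail, still short of the pocket, with the latch open (x of buckle_center in the frame of jig above 0.0135 m and angle between the y axis of buckle and the y axis of jig, either way round below 0.06 rad and y of buckle_center in the frame of jig below 0.012 m and value of joint latch below 0.9 rad and z of buckle_center in the frame of jig below 0.0195 m and angle between buckle's own z axis and vertical below 0.06 rad), for 0.1 s.
2. the frame is fully home in the corner, against rail and end stop, with the latch still open (x of buckle_center in the frame of jig above 0.014 m and y of buckle_center in the frame of jig above 0.064 m and angle between the y axis of buckle and the y axis of jig, either way round below 0.06 rad and z of buckle_center in the frame of jig below 0.0195 m and angle between buckle's own z axis and vertical below 0.06 rad and value of joint latch below 0.9 rad), for 0.2 s.
At the end, for the whole second after the job is handed in: The buckle frame lies flat in the corner pocket within 3 mm of the rail and of the end stop, square to the rail within 0.06 rad, at rest; the latch is within 0.1 rad of its stop (1.82 rad) (x of buckle_center in the frame of jig above 0.014 m and y of buckle_center in the frame of jig above 0.064 m and angle between the y axis of buckle and the y axis of jig, either way round below 0.06 rad and z of buckle_center in the frame of jig below 0.0195 m and angle between buckle's own z axis and vertical below 0.06 rad and value of joint latch above 1.72 rad and linear speed of buckle below 0.01 m/s and velocity of joint latch below 0.1 rad/s); the robot touches nothing.
It fails at once if the buckle frame was lifted or tipped off the plate (z of buckle_center in the frame of jig above 0.0235 m or angle between buckle's own z axis and vertical above 0.2 rad).
It fails at once if the buckle frame reached the pocket's mouth more than 8 mm off the rail (y of buckle_center in the frame of jig above 0.016 m and x of buckle_center in the frame of jig below 0.009 m).
It fails at once if a bystander was moved more than 15 mm (distance of any of rivet_tin, spool, iron_wide, iron_narrow from where it was at the start of the episode above 0.015 m).
It also fails if it takes over 58 s, if anything falls off the work surface, if the arm or the gripper's body presses on something with over 40 N, if the wrist force passes 120 N, or if a joint passes its speed limit or range.

## Working session

There is one attempt and no reset: what is moved stays moved. The work goes in short steps, Python scripts to look and compute and a tool call to move; the robot and the scene stay as the last step left them, time stands still between calls to the robot, and variables do not carry over. Pictures are saved under pics/ and viewed, at most 10 in all, crops included, and the job is handed in when it is done.

Besides the shell and the picture viewer there is one more tool, called after "Request:" by a JSON object that holds its "name" and its "arguments". send_rows: Moves the arm, as the interface text tells. Its arguments: {"type":"object","properties":{"targets":{"type":"array","items":{"type":"number"}},"newtons":{"type":"number"}},"required":["targets"]}

```bash
mkdir -p pics; python3 - <<'E'
from rig import monitor, eyes
import cv2,numpy as np,json
for n in("top","side"):
    c=eyes.capture(n); cv2.imwrite(f"pics/{n}0.png",c["img"][:,:,::-1]); np.savez(f"{n}0.npz",**c)
    print(n,c["K"].tolist(),c["R"].round(4).tolist(),c["t"].round(1).tolist())
print(monitor.sense())
E
```

```text
top [[460.3410422730167, 0.0, 322.26051661879717], [0.0, 460.3410422730167, 197.03284431783803], [0.0, 0.0, 1.0]] [[-0.0001, -0.9996, 0.0294], [-0.9968, -0.0022, -0.0795], [0.0795, -0.0293, -0.9964]] [-123.8, 587.5, 870.1]
side [[459.26213268456246, 0.0, 316.26069660321], [0.0, 459.26213268456246, 201.79833778052952], [0.0, 0.0, 1.0]] [[-0.8365, 0.5478, 0.0098], [0.2962, 0.4673, -0.833], [-0.4609, -0.6939, -0.5532]] [551.1, -88.3, 1108.9]
{'time_s': 0.1, 'joints': array([ 9.41577336e-01,  3.13394951e-01,  1.49832035e+00,  7.82973913e-06,
        1.33098096e+00, -2.23379672e-01]), 'dq': array([ 5.43654144e-04, -1.30537541e-03, -8.97204098e-04, -1.33858065e-03,
        2.61890439e-05, -1.72884135e-04]), 'tau': array([ 1.97378256e-03, -4.12893498e+01, -2.60142589e+01, -2.61746591e-04,
        2.99260748e-03,  5.42622263e-05]), 'eef_pos': array([207.13805138, 482.18170616, 230.80717922]), 'ee_rot': array([-2.31635479e-04,  2.01530823e-01,  9.79482018e-01, -5.00846937e-04]), 'force': array([ 0.26675839,  0.27859714, -0.4335999 ]), 'wrist_torque': array([-0.02136202,  0.00348847, -0.00565793]), 'grip_force': 0.0, 'grip_width': 0.9992180557894862}
```

View pics/top0.png

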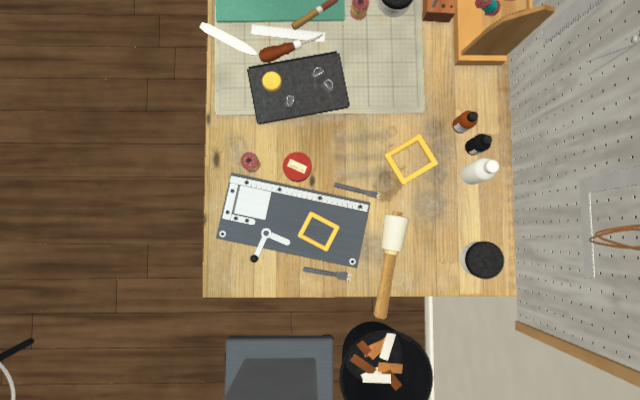

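View pics/side0.png

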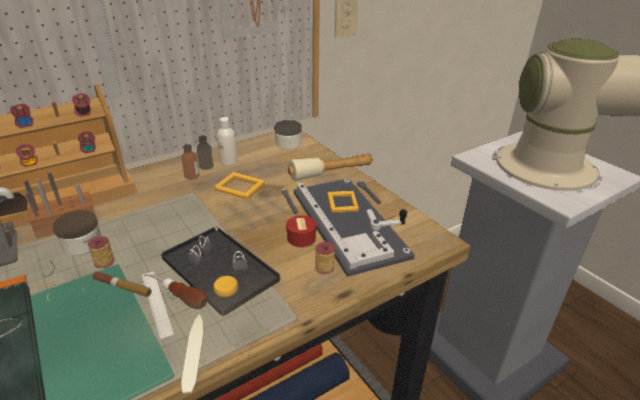

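The top picture shows the jig plate between px (235,175), (369,205), (357,267) and (220,237). Three things could be taken for the buckle or its parts:
- The brass frame on the plate, at top (318,231) and side (343,201).
- A larger frame on the bench, at top (411,160) and side (239,185).
- The yellow wax cake, at top (271,81).

The frame on the plate fits the description. The latch pivot is at about (266,233) and the knob at (254,258). I'll check with a close crop.

```bash
cat > h.py <<'E'
import numpy as np,cv2
def ray(c,px,z):
    K,R,t=c["K"],c["R"],c["t"]; px=np.atleast_2d(px).astype(float)
    d=(R.T@np.linalg.inv(K)@np.c_[px,np.ones(len(px))].T).T; o=-R.T@t
    return o+d*((z-o[2])/d[:,2])[:,None]
def proj(c,X):
    p=(c["K"]@(c["R"]@np.atleast_2d(X).T+c["t"][:,None])).T; return p[:,:2]/p[:,2:]
def brass(img):
    h=cv2.cvtColor(img,cv2.COLOR_RGB2HSV); return cv2.inRange(h,(15,140,120),(32,255,255))
def buckle(c,z,near,lo=150,maxd=40):
    m=brass(c["img"]); cs,_=cv2.findContours(m,cv2.RETR_EXTERNAL,cv2.CHAIN_APPROX_NONE)
    best=[]
    for k in cs:
        if cv2.contourArea(k)<lo: continue
        w=ray(c,k[:,0,:],z)[:,:2]; r=cv2.minAreaRect(w.astype(np.float32))
        best.append((np.hypot(*(np.array(r[0])-near)),r))
    return sorted(best,key=lambda b:b[0])
E
python3 - <<'E'
from h import *
c=dict(np.load("top0.npz")); s=dict(np.load("side0.npz"))
for n,q in(("top",c),("side",s)):
    for d,r in buckle(q,18,np.array([520,-90]))[:4]: print(n,np.round(r[0],1),np.round(r[1],1),round(r[2],1))
# plate: bright/dark greyish low saturation vs wood
a=c["img"][160:280,205:385]; a=cv2.resize(a,None,fx=4.4,fy=4.4,interpolation=cv2.INTER_CUBIC)
cv2.imwrite("pics/crop_top.png",a[:,:,::-1])
h=cv2.cvtColor(c["img"],cv2.COLOR_RGB2HSV)
for p in[(300,225),(250,200),(300,190),(345,235),(254,258),(230,260),(318,231)]: print(p,h[p[1],p[0]])
E
```

```text
top [ 521.7 -115.7] [65.2 55.2] 62.5
top [ 414.5 -249.4] [ 21.7 121.8] 73.0
top [ 664.4 -299.1] [71.3 86.3] 30.9
top [821.2 -21.2] [38.8 35.8] 0.5
side [ 520.8 -113.8] [75.7 56.1] 62.1
side [ 411.2 -242.4] [ 39.9 120.8] 75.2
side [ 670.4 -283.4] [82.2 92.9] 30.3
side [821.5 -15.5] [46.4 37.4] 76.8
(300, 225) [101  26 106]
(250, 200) [ 69   7 245]
(300, 190) [ 60  10 196]
(345, 235) [ 97  21 107]
(254, 258) [110  14  55]
(230, 260) [ 20  89 187]
(318, 231) [102  24 106]
```

View pics/crop_top.png

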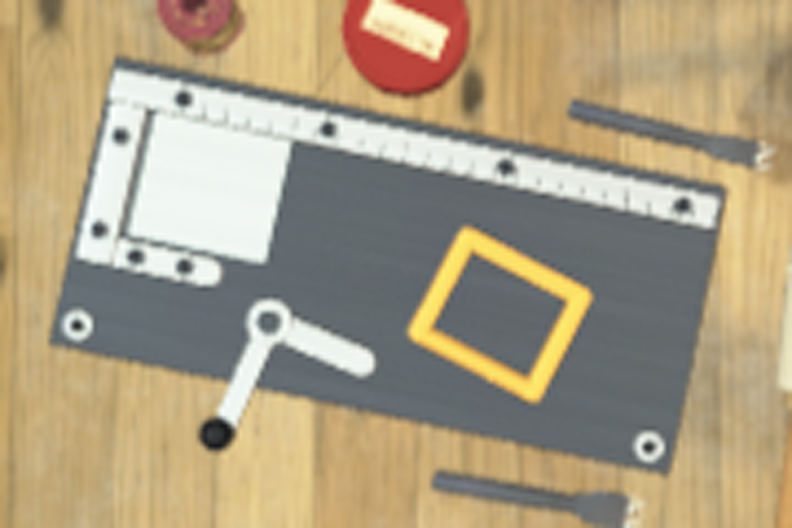

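The crop shows the 56 x 66 frame at crop px (500,315), the pivot at (268,320), the knob at (216,433) and the open nose pointing right. Next I'll fit the jig frame.

```bash
cat >> h.py <<'E'
def J(p,org,th):  # world->jig
    c,s=np.cos(th),np.sin(th); d=np.atleast_2d(p)[:,:2]-org; return np.c_[c*d[:,0]+s*d[:,1],-s*d[:,0]+c*d[:,1]]
def W(p,org,th):
    c,s=np.cos(th),np.sin(th); p=np.atleast_2d(p); return np.c_[c*p[:,0]-s*p[:,1],s*p[:,0]+c*p[:,1]]+org
E
python3 - <<'E'
from h import *
res={}
for n,seed in(("top",(345,235)),("side",None)):
    c=dict(np.load(n+"0.npz")); h=cv2.cvtColor(c["img"],cv2.COLOR_RGB2HSV)
    m=((h[:,:,1]<50)).astype(np.uint8)*255; m|=brass(c["img"])
    m=cv2.morphologyEx(m,cv2.MORPH_OPEN,np.ones((7,7)))
    if seed is None: seed=tuple(int(v) for v in proj(c,[*ctr,12])[0])
    k,l=cv2.connectedComponents(m); L=l[seed[1],seed[0]]
    cs,_=cv2.findContours((l==L).astype(np.uint8),cv2.RETR_EXTERNAL,cv2.CHAIN_APPROX_NONE)
    k=max(cs,key=cv2.contourArea); w=ray(c,k[:,0,:],12)[:,:2]
    r=cv2.minAreaRect(w.astype(np.float32)); print(n,r); print(cv2.boxPoints(r).round(1).tolist(), cv2.contourArea(w.astype(np.float32)))
    ctr=np.array(r[0])
    if n=="top":
        long=max(r[1]); a=np.deg2rad(r[2]); th=a if r[1][1]>r[1][0] else a-np.pi/2
        th=(th+np.pi/2)%np.pi-np.pi/2
        org=ctr-W([[0,-19]],np.zeros(2),th)[0]; print("org",org,"th",th)
        np.savez("jig.npz",org=org,th=th)
C=lambda x,y:(x/4.4+205,y/4.4+160)
c=dict(np.load("top0.npz"))
for nm,p,z,exp in(("pivot",(268,320),24,(-36,27)),("knob",(216,433),47,None),("corner(top)",(155,113),26,(45,100)),("guideEnd",(222,272),26,(-20,52)),("buckle",(501,314),21,None),("nose tip",(375,365),21,None)):
    w=ray(c,[C(*p)],z)[0]; print(nm,w.round(1),J(w,org,th).round(1),exp)
for p in((465,228),(592,295),(540,403),(410,333)): print(J(ray(c,[C(*p)],21),org,th).round(1))
E
```

```text
top ((543.106201171875, -66.83294677734375), (280.8933410644531, 131.78570556640625), 78.0020751953125)
[[449.5, -190.5], [578.4000244140625, -217.89999389648438], [636.7999877929688, 56.79999923706055], [507.79998779296875, 84.19999694824219]] 35674.96024470456
org [547.05585017 -48.2479993 ] th -0.20940329124849444
side ((541.67578125, -64.16600036621094), (295.1545715332031, 140.01638793945312), 77.9043197631836)
[[442.29998779296875, -193.8000030517578], [579.2000122070312, -223.10000610351562], [641.0999755859375, 65.5], [504.1000061035156, 94.80000305175781]] 30499.820364392173
pivot [518.4 -14.5  24. ] [[-35.   27.1]] (-36, 27)
knob [470.5   4.9  47. ] [[-85.9  36.1]] None
corner(top) [609.3  35.8  26. ] [[43.4 95.1]] (45, 100)
guideEnd [539.4   5.6  26. ] [[-18.7  51.1]] (-20, 52)
buckle [ 521.1 -116.7   21. ] [[-11.2 -72.4]] None
nose tip [498.7 -61.3  21. ] [[-44.6 -22.8]] None
[[ 22.6 -48.9]]
[[   5.4 -110. ]]
[[-45.8 -97.3]]
[[-27.7 -34.9]]
```

Request:
{"name": "send_rows", "arguments": {"targets": [0,0,-5.6,0,0,0,-1,0,0,-5.6,0,0,0,-1,0,0,0,-0.6,-0.72,0,-1,0,0,0,-0.6,-0.72,0,-1,0,0,0,-0.6,-0.72,0,-1], "newtons": 20}}

```text
time_s: 0.72
eef_pos: [286.2, 331.5, 231.1]
ee_rot: [-0.0, 0.105, 0.995, -0.0]
force: [0.7, -0.0, -0.2]
grip_width: -0.0
grip_force: 0.0
```

Request:
{"name": "send_rows", "arguments": {"targets": [0,0,0,-0.6,-0.72,0,-1,0,0,0,-0.6,-0.72,0,-1,0,0,0,-0.6,-0.72,0,-1,0,0,0,-0.6,-0.72,0,-1,0,0,0,0,0,0,-1]}}

```text
time_s: 1.35
eef_pos: [391.7, 131.3, 231.0]
ee_rot: [-0.0, 0.108, 0.994, -0.0]
force: [-0.3, 0.7, 0.1]
grip_width: 0.003
grip_force: 0.0
```

Request:
{"name": "send_rows", "arguments": {"targets": [0,0,0,-0.6,-0.72,0,-1,0,0,0,-0.6,-0.72,0,-1,0,0,0,-0.6,-0.72,0,-1,0,0,0,-0.6,-0.72,0,-1,0,0,0,-0.57,-0.7,0,-1]}}

```text
time_s: 1.98
eef_pos: [520.7, -113.9, 231.1]
ee_rot: [-0.0, 0.105, 0.995, 0.0]
force: [0.1, 0.1, 0.2]
grip_width: -0.0
grip_force: 0.0
```

Request:
{"name": "send_rows", "arguments": {"targets": [0,0,0,0,0,0.8,-1,0,0,0,0,0,0.8,-1,0,0,0,0,0,0.8,-1,0,0,0,0,0,0.5,-1,0,0,0,0,0,0,-1]}}

```text
time_s: 2.6
eef_pos: [518.9, -111.8, 55.6]
ee_rot: [-0.002, 0.104, 0.995, 0.001]
force: [0.9, 0.1, 0.2]
grip_width: -0.004
grip_force: 0.0
```

```bash
python3 - <<'E'
from h import *
from rig import eyes,monitor
j=np.load("jig.npz"); s=monitor.sense(); print(s["eef_pos"].round(1),s["ee_rot"].round(4),J(s["eef_pos"],j["org"],j["th"]).round(1))
a=[]
for n in("top","side"):
    c=eyes.capture(n); p=proj(c,[s["eef_pos"]])[0].astype(int); print(n,p)
    i=c["img"][max(p[1]-50,0):p[1]+50,max(p[0]-65,0):p[0]+65]; a.append(cv2.resize(i,(390,300),interpolation=cv2.INTER_CUBIC))
cv2.imwrite("pics/above.png",np.hstack(a)[:,:,::-1])
E
```

```text
[ 518.9 -111.8   55.6] [-2.200e-03  1.045e-01  9.945e-01  8.000e-04] [[-14.3 -68. ]]
top [316 232]
side [344 185]
```

View pics/above.png

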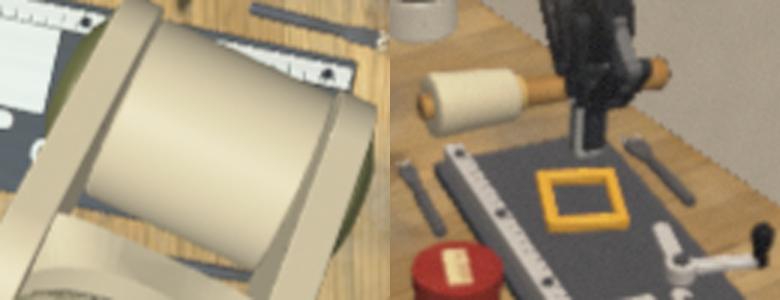

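The top view is blocked by the wrist. In the side view the shut fingertips (crop ≈ (590,150)) match the projected TCP, and the window lies below. Lowering into the window.

Request:
{"name": "send_rows", "arguments": {"targets": [0,0,0,-0.05,-0.05,0,-1,0,0,0,0,0,0.25,-1,0,0,0,0,0,0.25,-1,0,0,0,0,0,0,-1]}}

```text
time_s: 3.2
eef_pos: [521.4, -116.4, 25.7]
ee_rot: [-0.002, 0.105, 0.994, 0.001]
force: [0.0, -0.7, -0.7]
grip_width: -0.004
grip_force: 0.0
```

Request:
{"name": "send_rows", "arguments": {"targets": [0,0,0,0,0,0.06,-1,0,0,0,0,0,0.06,-1,0,0,0,0,0,0,-1]}}

```text
time_s: 3.58
eef_pos: [522.3, -116.8, 20.0]
ee_rot: [-0.0, 0.105, 0.994, 0.0]
force: [0.2, -0.5, -0.2]
grip_width: -0.002
grip_force: 0.0
```

```bash
python3 - <<'E'
from h import *
from rig import eyes,monitor
j=np.load("jig.npz"); s=monitor.sense(); print(s["eef_pos"].round(1),s["force"].round(2),J(s["eef_pos"],j["org"],j["th"]).round(1))
c=eyes.capture("side"); p=proj(c,[s["eef_pos"]])[0].astype(int)
i=c["img"][p[1]-60:p[1]+60,p[0]-80:p[0]+80]; cv2.imwrite("pics/in.png",cv2.resize(i,(800,600),interpolation=cv2.INTER_CUBIC)[:,:,::-1])
E
```

```text
[ 522.3 -116.8   20. ] [ 0.18 -0.46 -0.22] [[-10.  -72.2]]
```

View pics/in.png

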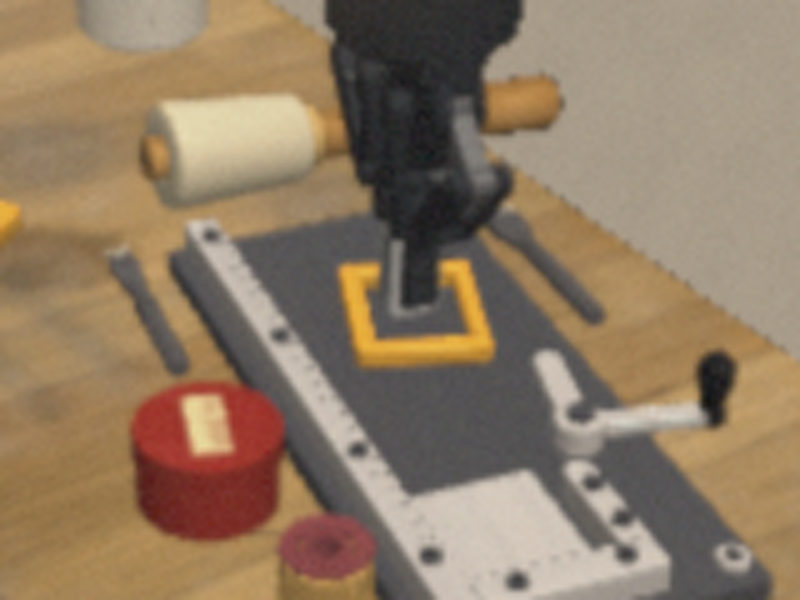

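The fingertips stand inside the window at crop (412,310), with the frame lying flat around them. Lowering the last 4 mm and pushing to the rail.

Request:
{"name": "send_rows", "arguments": {"targets": [0,0,0,0,0,0.067,-1,0,0,0,0,0,0,-1,0,0,0,-0.08,0,0,-1,0,0,0,-0.08,0,0,-1,0,0,0,-0.08,0,0,-1]}}

```text
time_s: 4.25
eef_pos: [536.8, -119.9, 16.1]
ee_rot: [-0.0, 0.105, 0.994, -0.0]
force: [-1.4, 0.9, 0.1]
grip_width: 0.001
grip_force: 0.3
```

Request:
{"name": "send_rows", "arguments": {"targets": [0,0,0,-0.08,0,0,-1,0,0,0,-0.08,0,0,-1,0,0,0,-0.08,0,0,-1]}}

```text
time_s: 4.62
eef_pos: [550.8, -122.9, 16.0]
ee_rot: [-0.0, 0.105, 0.994, 0.0]
force: [-1.8, -0.8, -0.2]
grip_width: 0.001
grip_force: 0.7
```

```bash
cat > st.py <<'E'
from h import *
from rig import eyes,monitor
import sys
j=np.load("jig.npz"); s=monitor.sense(); c,sn=np.cos(j["th"]),np.sin(j["th"]); f=s["force"]
print("t",s["time_s"],"tcp jig",J(s["eef_pos"],j["org"],j["th"])[0].round(1),"z",s["eef_pos"][2].round(1),"F jig",round(c*f[0]+sn*f[1],1),round(-sn*f[0]+c*f[1],1),round(f[2],1))
q=eyes.capture("side")
# brass pixels near plate -> jig coords at z=21 (top face), hull corners
m=brass(q["img"]); n,l,stt,_=cv2.connectedComponentsWithStats(m)
m2=np.zeros_like(m)
for k in range(1,n):
    if stt[k,4]<8: continue
    y,x=np.nonzero(l==k); w=J(ray(q,np.c_[x,y],21),j["org"],j["th"])
    if abs(np.median(w[:,0]))<75 and -165<np.median(w[:,1])<115: m2[l==k]=255
y,x=np.nonzero(m2); w=J(ray(q,np.c_[x,y],21),j["org"],j["th"]).astype(np.float32)
r=cv2.minAreaRect(w); print("buckle side",np.round(r[0],1),np.round(r[1],1),round(r[2],1),"x",w[:,0].min().round(1),w[:,0].max().round(1),"y",w[:,1].min().round(1),w[:,1].max().round(1))
if len(sys.argv)>1:
    p=proj(q,[s["eef_pos"]])[0].astype(int)
    i=q["img"][p[1]-60:p[1]+60,p[0]-80:p[0]+80]; cv2.imwrite(sys.argv[1],cv2.resize(i,(800,600),interpolation=cv2.INTER_CUBIC)[:,:,::-1])
E
python3 st.py
```

```text
t 4.625 tcp jig [ 19.2 -72.2] z 16.0 F jig -1.6 -1.1 -0.2
buckle side [ 13.3 -67.2] [74.5 55.8] 80.5 x -19.3 40.2 y -107.0 -27.7
```

Request:
{"name": "send_rows", "arguments": {"targets": [0,0,0,-0.05,0,0,-1,0,0,0,-0.04,0,0,-1,0,0,0,0,0,0,-1]}}

```text
time_s: 5.05
eef_pos: [555.4, -123.9, 16.0]
ee_rot: [-0.001, 0.105, 0.994, 0.0]
force: [-4.0, -0.1, 1.8]
grip_width: -0.001
grip_force: 1.9
```

```bash
python3 st.py
```

```text
t 5.05 tcp jig [ 23.9 -72.2] z 16.0 F jig -3.9 -0.9 1.8
buckle side [ 15.1 -70.3] [51.1 73.6] 0.4 x -10.6 40.6 y -107.0 -33.4
```

Request:
{"name": "send_rows", "arguments": {"targets": [0,0,0,-0.03,0,0,-1,0,0,0,-0.02,0,0,-1,0,0,0,0,0,0,-1]}}

```text
time_s: 5.48
eef_pos: [555.7, -123.8, 15.8]
ee_rot: [-0.004, 0.105, 0.994, 0.001]
force: [-18.5, 1.9, 10.7]
grip_width: -0.0
grip_force: 9.3
```

```bash
python3 st.py pics/rail.png
```

```text
t 5.475 tcp jig [ 24.2 -72.1] z 15.8 F jig -18.5 -2.0 10.7
buckle side [ 15.3 -70.1] [50.7 73.9] 0.4 x -10.2 40.6 y -107.0 -33.2
```

View pics/rail.png

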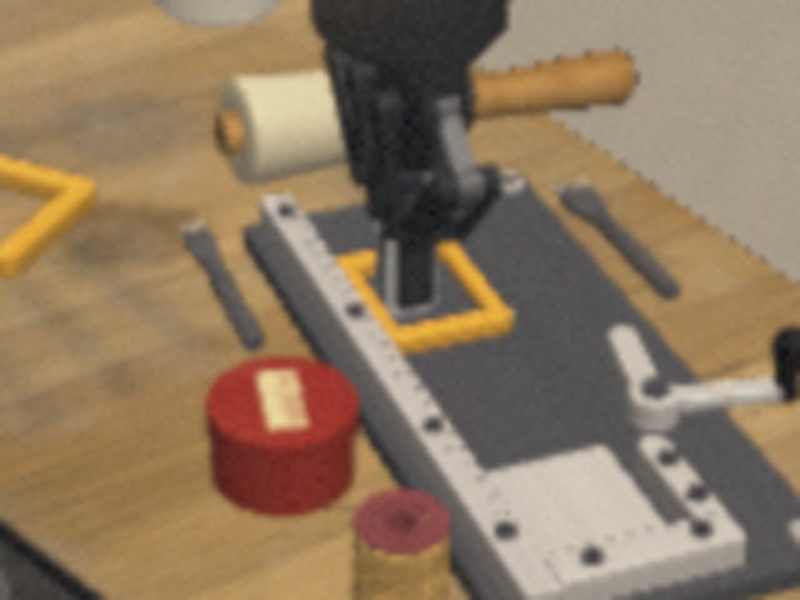

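The frame lies flat along the rail (crop (345,260) to (405,345)) and is short of the pocket. I'll ease the pressure a little and slide along +y.

Request:
{"name": "send_rows", "arguments": {"targets": [0,0,0,0.02,0.05,0,-1,0,0,0,0,0.1,0,-1,0,0,0,0,0.1,0,-1,0,0,0,0,0.1,0,-1,0,0,0,0,0.1,0,-1]}}

```text
time_s: 6.15
eef_pos: [561.0, -98.2, 15.4]
ee_rot: [-0.003, 0.105, 0.994, -0.0]
force: [-12.5, -4.6, 3.0]
grip_width: -0.001
grip_force: 5.7
```

```bash
python3 st.py
```

```text
t 6.15 tcp jig [ 24. -46.] z 15.4 F jig -11.3 -7.1 3.0
buckle side [ 15.2 -46.9] [50.8 73.9] 0.0 x -10.2 40.6 y -83.8 -9.9
```

Request:
{"name": "send_rows", "arguments": {"targets": [0,0,0,0,0.14,-0.01,-1,0,0,0,0,0.14,0,-1,0,0,0,0,0.14,0,-1,0,0,0,0,0.14,0,-1,0,0,0,0,0.14,0,-1]}}

```text
time_s: 6.82
eef_pos: [569.9, -56.6, 15.5]
ee_rot: [-0.003, 0.105, 0.994, 0.0]
force: [-10.2, -2.7, -1.4]
grip_width: 0.001
grip_force: 4.4
```

```bash
python3 st.py
```

```text
t 6.825 tcp jig [24.  -3.4] z 15.5 F jig -9.4 -4.7 -1.4
buckle side [15.3 -4.9] [51.3 73. ] 0.9 x -10.7 40.8 y -41.1 31.8
```

Request:
{"name": "send_rows", "arguments": {"targets": [0,0,0,0,0.14,0,-1,0,0,0,0,0.14,0,-1,0,0,0,0,0.14,0,-1,0,0,0,0,0.14,0,-1,0,0,0,0,0.14,0,-1]}}

```text
time_s: 7.5
eef_pos: [578.6, -15.5, 15.5]
ee_rot: [-0.003, 0.105, 0.994, -0.0]
force: [-9.3, -3.2, -1.7]
grip_width: 0.002
grip_force: 4.2
```

```bash
python3 st.py
```

```text
t 7.5 tcp jig [24.  38.6] z 15.5 F jig -8.4 -5.0 -1.7
buckle side [15.6 35.7] [51.4 71.2] 0.4 x -10.3 41.2 y 0.3 71.5
```

Request:
{"name": "send_rows", "arguments": {"targets": [0,0,0,0,0.12,0,-1,0,0,0,0,0.12,0,-1,0,0,0,0,0.12,0,-1,0,0,0,0,0.1,0,-1,0,0,0,0,0,0,-1]}}

```text
time_s: 8.18
eef_pos: [584.5, 12.0, 15.5]
ee_rot: [-0.003, 0.105, 0.994, 0.0]
force: [-7.5, 2.3, -1.5]
grip_width: -0.0
grip_force: 4.1
```

```bash
python3 st.py
```

```text
t 8.175 tcp jig [24.1 66.7] z 15.5 F jig -7.9 0.7 -1.5
buckle side [15.4 61.7] [50.8 66.7] 0.5 x -10.2 40.7 y 28.4 95.1
```

Request:
{"name": "send_rows", "arguments": {"targets": [0,0,0,0,0.05,0,-1,0,0,0,0,0.05,0,-1,0,0,0,0,0.04,0,-1,0,0,0,0,0,0,-1]}}

```text
time_s: 8.72
eef_pos: [586.1, 19.6, 15.5]
ee_rot: [-0.003, 0.105, 0.994, -0.0]
force: [-9.4, -1.7, -0.7]
grip_width: 0.002
grip_force: 4.2
```

```bash
python3 st.py
```

```text
t 8.725 tcp jig [24.1 74.5] z 15.5 F jig -8.8 -3.6 -0.7
buckle side [15.  65.2] [58.6 50.7] 89.8 x -10.3 40.5 y 35.9 94.5
```

Request:
{"name": "send_rows", "arguments": {"targets": [0,0,0,0,0.04,0,-1,0,0,0,0,0.04,0,-1,0,0,0,0,0,0,-1]}}

```text
time_s: 9.15
eef_pos: [587.1, 24.1, 15.6]
ee_rot: [-0.003, 0.105, 0.994, -0.0]
force: [-9.4, -1.6, -1.3]
grip_width: 0.0
grip_force: 4.4
```

```bash
python3 st.py pics/home.png
```

```text
t 9.15 tcp jig [24.1 79.1] z 15.6 F jig -8.9 -3.6 -1.3
buckle side [15.7 65. ] [50.7 59.4] 0.5 x -9.9 41.2 y 35.4 94.5
```

View pics/home.png

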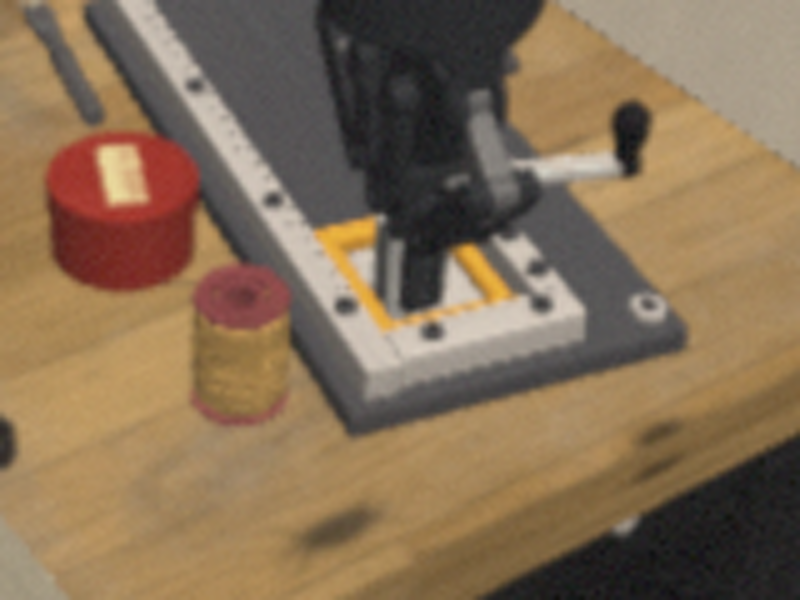

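The frame is in the pocket: its far bar at crop (400,322) is against the end stop. The fingers now slide along its inner side, so I'll go on until they press the end bar.

Request:
{"name": "send_rows", "arguments": {"targets": [0,0,0,0,0.04,0,-1,0,0,0,0,0.04,0,-1,0,0,0,0,0,0,-1]}}

```text
time_s: 9.57
eef_pos: [588.1, 28.8, 15.6]
ee_rot: [-0.003, 0.105, 0.994, -0.0]
force: [-9.7, -2.3, 1.2]
grip_width: -0.004
grip_force: 4.4
```

```bash
python3 st.py
```

```text
t 9.575 tcp jig [24.1 83.9] z 15.6 F jig -9.0 -4.2 1.2
buckle side [15.1 65. ] [59.  50.5] 89.8 x -10.1 40.5 y 35.4 94.5
```

Request:
{"name": "send_rows", "arguments": {"targets": [0,0,0,0,0.025,0,-1,0,0,0,0,0.025,0,-1,0,0,0,0,0,0,-1]}}

```text
time_s: 10.0
eef_pos: [588.2, 29.4, 15.6]
ee_rot: [-0.004, 0.105, 0.994, -0.002]
force: [-13.6, -15.8, 1.9]
grip_width: -0.004
grip_force: 11.4
```

```bash
python3 st.py
```

```text
t 10.0 tcp jig [24.1 84.6] z 15.6 F jig -10.0 -18.3 1.9
buckle side [15.1 65. ] [59.  50.5] 89.8 x -10.1 40.5 y 35.4 94.5
```

The frame is seated, with about 18 N on the end stop and 10 N on the rail. Now I'll back the fingers off inside the window, lift and turn towards the knob.

Request:
{"name": "send_rows", "arguments": {"targets": [0,0,0,0.06,-0.1,0,-1,0,0,0,0.06,-0.1,0,-1,0,0,0,0,0,0,-1]}}

```text
time_s: 10.42
eef_pos: [581.4, 21.3, 16.9]
ee_rot: [0.0, 0.105, 0.994, 0.0]
force: [-0.2, -0.5, -0.3]
grip_width: 0.0
grip_force: 0.0
```

Request:
{"name": "send_rows", "arguments": {"targets": [0,0,0,0,0,-0.2,-1,0,0,0,0,0,-0.7,-1,0,0,0,0,0,-0.7,-1,0,0,-10,0,0,0,-1,0,0,-10,0,0,0,-1]}}

```text
time_s: 11.05
eef_pos: [581.8, 21.8, 114.2]
ee_rot: [0.001, -0.072, 0.997, -0.0]
force: [0.4, -0.2, -0.4]
grip_width: -0.002
grip_force: 0.0
```

Request:
{"name": "send_rows", "arguments": {"targets": [0,0,-10,0,0,0,-1,0,0,-10,0,0,0,-1,0,0,0,0,0,0,-1]}}

```text
time_s: 11.42
eef_pos: [581.6, 21.7, 113.5]
ee_rot: [0.001, -0.241, 0.971, -0.0]
force: [0.5, -0.5, -1.0]
grip_width: 0.003
grip_force: 0.0
```

```bash
python3 st.py; cat > go.py <<'E'
# args: jig x,y,z waypoints -> tool shifts (units) from current pose
from h import *
from rig import monitor
from scipy.spatial.transform import Rotation as Ro
import sys
j=np.load("jig.npz"); s=monitor.sense(); q=s["ee_rot"]; R=Ro.from_quat([q[1],q[2],q[3],q[0]]); p=s["eef_pos"]
print("q6",s["joints"].round(2)[5],"jig",J(p,j["org"],j["th"])[0].round(1),p[2].round(1),"yaw of tool y vs jig y deg",(np.degrees(np.arctan2(R.as_matrix()[1,1],R.as_matrix()[0,1])-j["th"])-90).round(1))
for a in sys.argv[1:]:
    x,y,z=map(float,a.split(",")); w=np.r_[W([[x,y]],j["org"],j["th"])[0],z]
    print(a,(R.inv().apply(w-p)/60).round(3)); p=w
E
cat > arc.py <<'E'
import numpy as np
def wp(deg,d,phi=310,piv=(-36,27),r=52):
    a=np.deg2rad(deg); n=np.array([np.cos(np.deg2rad(phi)),np.sin(np.deg2rad(phi))])
    return np.array(piv)+r*np.array([np.cos(a),np.sin(a)])-d*n
E
python3 - <<'E'
from arc import *
print(wp(170,24).round(1),[wp(a,14).round(1).tolist() for a in range(170,276,10)])
E
python3 go.py -104,60,75 -104,60,27
```

```text
t 11.425 tcp jig [19.2 75.6] z 113.5 F jig 0.6 -0.4 -1.0
buckle side [14.6 65. ] [59.  51.5] 89.8 x -11.2 40.5 y 35.5 94.5
[-102.6   54.4] [[-96.2, 46.8], [-97.0, 37.7], [-96.2, 28.7], [-93.9, 19.9], [-90.0, 11.7], [-84.8, 4.3], [-78.4, -2.1], [-71.0, -7.3], [-62.8, -11.1], [-54.0, -13.5], [-45.0, -14.3]]
q6 -2.22 jig [19.2 75.6] 113.3 yaw of tool y vs jig y deg 39.8
-104,60,75 [1.745 1.114 0.637]
-104,60,27 [0.001 0.    0.8  ]
```

Request:
{"name": "send_rows", "arguments": {"targets": [0,0,0,0.58,0.37,0.21,-1,0,0,0,0.58,0.37,0.21,-1,0,0,0,0.58,0.37,0.21,-1,0,0,0,0,0,0.4,-1,0,0,0,0,0,0.4,-1]}}

```text
time_s: 12.1
eef_pos: [458.1, 31.4, 26.9]
ee_rot: [0.001, -0.24, 0.971, -0.0]
force: [0.1, 1.1, -0.4]
grip_width: -0.004
grip_force: 0.0
```

Request:
{"name": "send_rows", "arguments": {"targets": [0,0,0,0,0,0,-1]}}

```text
time_s: 12.22
eef_pos: [457.2, 31.6, 26.3]
ee_rot: [-0.001, -0.24, 0.971, 0.001]
force: [0.6, 0.2, 0.1]
grip_width: 0.001
grip_force: 0.0
```

```bash
python3 st.py pics/knob.png; python3 go.py -96.2,46.8,27 -97,37.7,27 -96.2,28.7,27 -93.9,19.9,27 -90,11.7,27 -84.8,4.3,27 -78.4,-2.1,27 -71,-7.3,27 -62.8,-11.1,27 -54,-13.5,27 -45,-14.3,27
```

```text
t 12.225 tcp jig [-104.5   59.4] z 26.3 F jig 0.6 0.3 0.1
buckle side [14.7 65. ] [59.  51.6] 89.7 x -11.2 40.5 y 35.4 94.5
q6 -2.24 jig [-103.8   59.5] 27.2 yaw of tool y vs jig y deg 39.8
-96.2,46.8,27 [ 0.038 -0.243  0.002]
-97,37.7,27 [ 0.107 -0.108  0.   ]
-96.2,28.7,27 [ 0.086 -0.124 -0.   ]
-93.9,19.9,27 [ 0.065 -0.137 -0.   ]
-90,11.7,27 [ 0.038 -0.147 -0.   ]
-84.8,4.3,27 [ 0.012 -0.15  -0.   ]
-78.4,-2.1,27 [-0.014 -0.15  -0.   ]
-71,-7.3,27 [-0.039 -0.146 -0.   ]
-62.8,-11.1,27 [-0.064 -0.136 -0.   ]
-54,-13.5,27 [-0.087 -0.125 -0.   ]
-45,-14.3,27 [-0.107 -0.106 -0.   ]
```

View pics/knob.png

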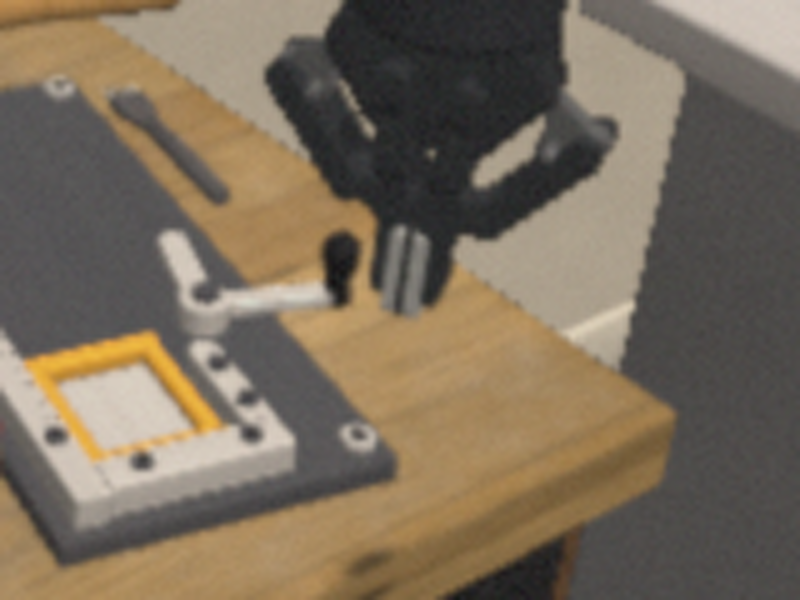

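The frame sits square in the pocket (crop (130,390)), and the fingers stand just left of the knob (crop (342,265)). Pushing the knob round its arc.

Request:
{"name": "send_rows", "arguments": {"targets": [0,0,0,0.02,-0.12,0,-1,0,0,0,0.02,-0.12,0,-1,0,0,0,0.11,-0.11,0,-1,0,0,0,0.09,-0.12,0,-1,0,0,0,0.065,-0.14,0,-1]}}

```text
time_s: 12.9
eef_pos: [458.6, -9.9, 27.2]
ee_rot: [-0.0, -0.241, 0.97, 0.0]
force: [-3.0, 1.5, -0.8]
grip_width: -0.0
grip_force: 1.3
```

```bash
python3 st.py; python3 go.py -90,11.7,27
```

```text
t 12.9 tcp jig [-94.5  19.1] z 27.2 F jig -3.2 0.8 -0.8
buckle side [15.2 65. ] [59.  50.4] 89.8 x -10.0 40.5 y 35.5 94.5
q6 -2.34 jig [-93.6  18.2] 27.3 yaw of tool y vs jig y deg 39.9
-90,11.7,27 [ 0.023 -0.123  0.006]
```

Request:
{"name": "send_rows", "arguments": {"targets": [0,0,0,0.035,-0.14,0,-1,0,0,0,0.012,-0.15,0,-1,0,0,0,-0.014,-0.15,0,-1,0,0,0,-0.04,-0.145,0,-1,0,0,0,-0.065,-0.135,0,-1]}}

```text
time_s: 13.58
eef_pos: [483.6, -46.0, 27.0]
ee_rot: [0.0, -0.241, 0.97, -0.0]
force: [0.0, 5.6, 2.3]
grip_width: -0.001
grip_force: 2.1
```

```bash
python3 st.py; python3 go.py -54,-13.5,27
```

```text
t 13.575 tcp jig [-62.6 -11. ] z 27.0 F jig -1.1 5.5 2.3
buckle side [15.6 64.9] [59.  51.2] 89.9 x -10.0 41.2 y 35.4 94.5
q6 -2.4 jig [-61.6 -11.3] 27.1 yaw of tool y vs jig y deg 39.9
-54,-13.5,27 [-0.073 -0.109  0.001]
```

Request:
{"name": "send_rows", "arguments": {"targets": [0,0,0,-0.08,-0.12,0,-1,0,0,0,-0.1,-0.11,0,-1,0,0,0,0,0,0,-1]}}

```text
time_s: 14.0
eef_pos: [493.7, -48.9, 25.3]
ee_rot: [-0.006, -0.242, 0.97, 0.006]
force: [-21.4, 20.0, 14.2]
grip_width: 0.002
grip_force: 14.4
```

```bash
python3 st.py pics/closing.png; python3 go.py
```

```text
t 14.0 tcp jig [-52.1 -11.7] z 25.3 F jig -25.1 15.1 14.2
buckle side [15. 65.] [59.  50.7] 89.8 x -10.2 40.5 y 35.4 94.5
q6 -2.4 jig [-52.1 -11.8] 25.4 yaw of tool y vs jig y deg 40.0
```

View pics/closing.png

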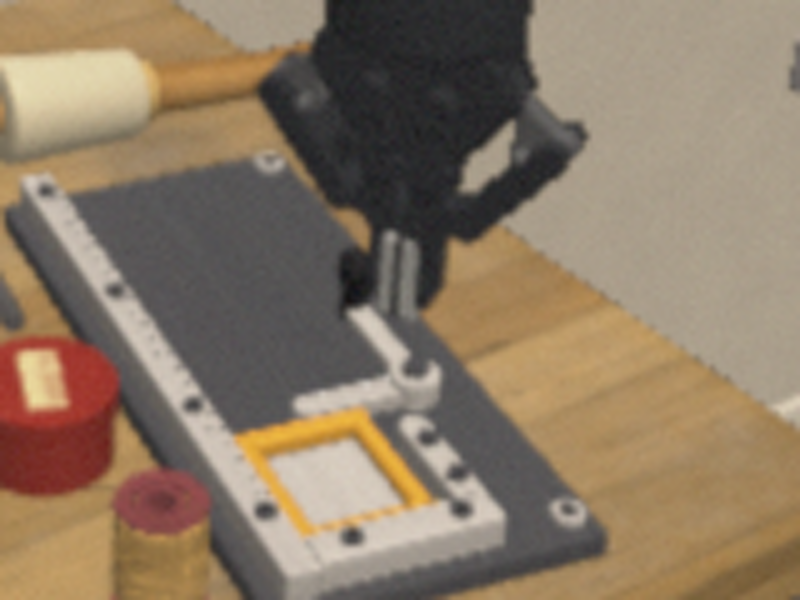

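The latch has hit something firm, with the nose (crop (345,395)) lying across behind the frame. I'll back off along the contact normal, lift away, and check from above.

Request:
{"name": "send_rows", "arguments": {"targets": [0,0,0,0,0.1,0,-1,0,0,0,0,0.2,0,-1,0,0,0,0,0,-0.5,-1,0,0,0,0,0,-1,-1,0,0,0,0.3,0.8,-0.3,-1]}}

```text
time_s: 14.68
eef_pos: [454.6, -4.0, 138.2]
ee_rot: [0.003, -0.241, 0.971, -0.002]
force: [-0.2, 0.2, -1.1]
grip_width: 0.001
grip_force: 0.0
```

Request:
{"name": "send_rows", "arguments": {"targets": [0,0,0,0.3,0.9,0,-1,0,0,0,0.3,0.9,0,-1,0,0,0,0.3,0.9,0,-1,0,0,0,0.3,0.9,0,-1,0,0,0,0,0,0,-1]}}

```text
time_s: 15.3
eef_pos: [285.3, 155.8, 135.1]
ee_rot: [0.0, -0.244, 0.97, -0.0]
force: [1.6, 0.4, -0.4]
grip_width: 0.002
grip_force: 0.0
```

```bash
python3 st.py; python3 - <<'E'
from h import *
from rig import eyes
c=eyes.capture("top"); j=np.load("jig.npz")
for d,r in buckle(c,21,np.array([577,62]),lo=80)[:2]: print(J(np.array([r[0]]),j["org"],j["th"]).round(1),np.round(r[1],1),round(r[2],1))
a=c["img"][160:280,205:365]; cv2.imwrite("pics/end.png",cv2.resize(a,(800,600),interpolation=cv2.INTER_CUBIC)[:,:,::-1]); np.savez("end.npz",**c)
E
```

```text
t 15.3 tcp jig [-298.5  145.2] z 135.1 F jig 1.5 0.8 -0.4
buckle side [15.5 64.9] [59.  51.6] 89.9 x -10.2 41.3 y 35.4 94.5
[[17.6 66.9]] [64.9 54.7] 78.0
[[261.6  83. ]] [38.7 35.7] 0.5
```

View pics/end.png

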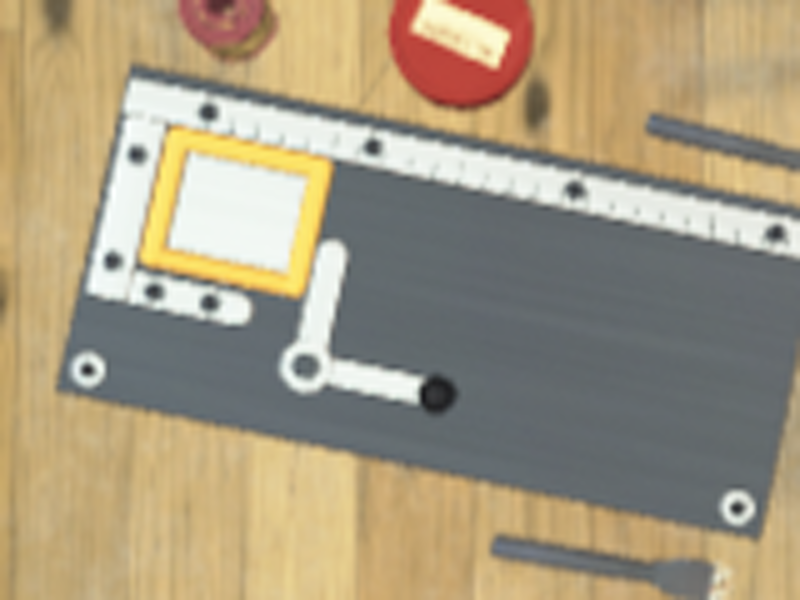

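The top view shows the frame at jig (17.6, 66.9), square to the rail. The nose is perpendicular to the rail behind the frame, the handle is parallel to the rail, and the bystanders are in place. Handing in.

```bash
python3 -c "
from rig import job
print(job.finish_job())"
```

```text
the job is handed in; nothing more can be done
None
```

The job is handed in at about 15 s: the buckle frame is home in the corner pocket, at jig (17.6, 66.9) mm and square to the rail; the latch is closed at its stop behind it, and the tin, spool and both irons look undisturbed; `finish_job()` gave no verdict.

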